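# Pump up the ember box and hold its hatch shut

## Robot

A 6-joint arm with a two-finger parallel gripper is mounted at the origin on the work surface. World frame = base frame: x ahead of the robot, y to its left, z up, the work surface at z = 0. Lengths are in mm, angles in degrees, forces in N, time in s.
With the tool pointing down it reaches from about 300 to 850 mm from the base axis. Payload 4.2 kg.
Tool frame: the origin (TCP) lies at the very end of the fingers, on their centre line; the grasp point (between the pads) lies 19 mm behind it; z points along the fingers, y is the direction in which the jaws open and shut (so a half turn about z gives the same grasp; the last joint's range is limited). The gripper opens to 91 mm and grips with 3 to 60 N. Pads are 32 mm wide; open, the fingers measure 118 mm over their backs; the gripper's body (76 mm by 178 mm) begins 60 mm behind the grasp point.
Start: joints at [-64.973, 18.312, 89.639, -0, 72.044, -1.146], TCP at [253.626, -516.059, 213.976] pointing down, gripper open.
Joint ranges: [-177.97, 177.97], [-48.28, 115.42], [12.27, 149.76], [-77.06, 257.06], [2.81, 150.46], [-146.56, 146.56]. Speed limits (degrees/s): [147.25, 147.25, 180, 180, 180, 180].

## Interface

Orientations are given as [roll, pitch, yaw] about the fixed x, y, z axes, in that order (R = Rz(yaw) Ry(pitch) Rx(roll)).
In Python, from workcell import telemetry, grab_frame, job gives the robot as it stands.
- The arm moves only by the tool drive_tool, never from a script. Its argument "moves" is a list of rows, each an object of numbers: "claw": the closure, from -1 (fully open) to 1 (shut); "dx", "dy", "dz": the shift along the tool's x, y, z in units of 20 mm (1.0 is 20 mm); "yaw": the turn about the tool's z in units of 0.15 rad (1.0 is 0.15 rad). In form: [{"claw": .., "dx": .., "dy": .., "dz": .., "yaw": ..}, ...]. A call has 1 to 5 rows; each row shifts and turns the pose as measured when the row begins, along the tool's axes as they then stand; what a row does not reach is not made up. A row lasts 1/8 s, in which the tool goes at most 62.5 mm and 10.7 degrees, less where a joint would pass 70% of its speed; a pose out of reach is approached as far as the arm can. A call with a number of a shift or a turn outside -1 to 1 is refused whole. A call with a gripper value outside its range is refused whole. The fingers move at their own pace and stop on an object; "grip_force" is the grip in N (left out, the last holds). Time passes only in rows, so rows that do not move let the fingers close. It gives the time, the measured TCP pose, the force and the opening at its end, in the units of the state.
- telemetry.state(): the state, without advancing time (a new reading comes with each control period).
- grab_frame(name): name is "side" or "top" or "wrist"; returns a dict with "color" (400x640x3 uint8, blue, green, red), "vertical_fov" (degrees; the focal length in pixels is half the picture's height over the tangent of half this angle, whatever the lens; pixels are square), "cx", "cy" (the principal point, pixels), "pose" (4x4, takes a point from camera to world coordinates). Camera axes: x right, y down, z forward; pixel columns grow to the right and rows downward; lengths in mm; the calibration is good to about 2 mm. A picture is of the moment at which its call begins. There is no depth.
- job.job_done(): hands the job in, once; it reports no verdict.
The state is a dict: "time_s": time; "qpos": joint angles; "qvel": joint speeds; "effort": joint torques, N m; "ee_pos": TCP position; "ee_rot": TCP orientation; "force": force on the tool from outside, world axes, zero at the start; "torque": the same for the moment, N m; "gripper_width": finger opening in mm.
Only numpy, scipy, OpenCV 4.12 (cv2) and the standard library are available. Lean on these libraries where they do the work, as an engineer would, in place of code of your own. Each camera call takes 0.05 s, during which the arm holds its last target.

## Task

Work the hand air pump's sprung lever through at least three full strokes, each pressed down to its stop and let spring right back up, to air the charcoal in the ember box. Then take the loose hatch plate by its grip, cover the box's sloping feed mouth with it, centred and squared up with the mouth and lying flush on both the lower and the upper lip, and finish while still gripping it and pressing it firmly against the lips, not letting go. Leave the mug, the jar and the meat tenderizer where they are.

Things in the scene. Friction and masses are not known exactly. Their poses are not given: they have to be found in the camera images.
- pump: hand air pump fixed to the table: steel foot 210 x 90 x 14 mm (x, y, z), an upright aluminium barrel 48 mm in diameter, and two cheeks at the +x end that carry the lever, tops 106 mm above the table. Origin: centre of the foot's underside; z up; the lever points along its -x, roughly to the robot. May stand left or right of the ember box
- pump_lever (a joint): angle of the pump lever in rad: 0 up at rest, 0.6 pressed fully down to its stop. A spring drives it back to 0; at the pad it takes about 4 N to start and 12 N at the stop. It turns about the y axis of pump through lever_pivot
- lever_pivot (a point): the lever's pivot, 80 mm towards +x from the pump's origin and 90 mm above the table
- lever_pad (a point): centre of the top face of the wooden pad (50 x 44 mm, 14 mm thick) at the lever's free end, 155 mm from the pivot. At rest it is about 166 mm above the table and the lever and pad rise away from the pivot at 0.45 rad; fully down the pad top is about 77 mm above the table. Push it down from above with shut fingers. Its axes are those of the pump at rest
- ember_box: dark steel box 260 x 190 x 75 mm (x, y, z) fixed to the table; origin at the centre of its underside, z up. On its top sits the feed mouth, hinged at the -x edge and facing up and towards -x (roughly to the robot)
- mouth_centre (a point): centre of the feed mouth, in the plane of the tops of its two lips. The mouth is a steel frame 172 x 150 mm with an opening 104 x 84 mm; its tilt differs each time, 0.2 to 0.5 rad from level, and its clamped hinge does not give under a push. Its z axis is the normal out of the sloping face, x runs up the slope (away from the robot), y along the lips. It stands about 106 to 129 mm above the table
- lip_low (a point): middle of the top of the lower lip of the mouth: aluminium rail 140 mm long (y), 16 mm wide (x), standing 4 mm proud of the frame, at the lower edge, its middle line 61 mm down the slope from mouth_centre. Axes those of mouth_centre
- lip_high (a point): middle of the top of the upper lip, the same rail at the upper edge, 61 mm up the slope from mouth_centre
- hatch: loose hatch plate: flat aluminium plate 155 x 135 x 5 mm (x, y, z), about 0.25 kg, with an upright wooden grip block on its middle, 60 mm long (x), 16 mm thick (y), rising to 50 mm above the plate's underside. Origin: centre of the underside; z up out of the side with the grip. Starts flat on the table, on the other side of the ember box from the pump. Either end may go up the slope; it belongs on the lips with its x along the mouth's x
- mug: bystander: red enamel mug, 80 mm wide, 85 mm high, origin under its centre
- jar: bystander: glass jar with steel screw lid, 76 mm wide, 122 mm high, origin under its centre
- tenderizer: bystander: steel meat tenderizer lying down, 210 mm long, head 44 mm high, origin under its middle; handle to -x

How it is judged (in metres and radians):
On the way, in this order (a step that is already met when the one before it is completed fails the run):
1. first stroke down (value of joint pump_lever above 0.52 rad).
2. lever back up (value of joint pump_lever below 0.08 rad).
3. second stroke down (value of joint pump_lever above 0.52 rad).
4. lever back up (value of joint pump_lever below 0.08 rad).
5. third stroke down (value of joint pump_lever above 0.52 rad).
6. lever back up (value of joint pump_lever below 0.08 rad).
7. hatch plate gripped and lifted off the table (height (world z) of hatch above 0.05 m and contact force between the fingers and hatch above 3 N), for 0.2 s.
At the end, for the whole second after the job is handed in: Hatch gripped on the mouth: centre within 13 mm along and across the slope, face within 0.05 rad and length within 0.13 rad of the mouth's axes, pressing on each lip with over 2 N (more than its own weight gives); pump lever back up (below 0.08 rad) (contact force between hatch and lip_low above 2 N and contact force between hatch and lip_high above 2 N and angle between the z axis of hatch and the z axis of mouth_centre, either way round below 0.05 rad and angle between the x axis of hatch and the x axis of mouth_centre, either way round below 0.13 rad and x of hatch in the frame of mouth_centre between -0.013 and 0.013 m and y of hatch in the frame of mouth_centre between -0.013 and 0.013 m and z of hatch in the frame of mouth_centre between -0.005 and 0.005 m and contact force between the fingers and hatch above 3 N and value of joint pump_lever below 0.08 rad); the arm keeps its last pose, push and grip.
It fails at once if a bystander was moved by more than 3 cm (distance of any of mug, jar, tenderizer from where it was at the start of the episode above 0.03 m).
It also fails if it takes over 72 s, if anything falls off the work surface, if the arm or the gripper's body presses on something with over 40 N, if the wrist force passes 120 N, or if a joint passes its speed limit or range.

## Working session

There is one attempt and no reset: what is moved stays moved. The work goes in short steps, Python scripts to look and compute and a tool call to move; the robot and the scene stay as the last step left them, time stands still between calls to the robot, and variables do not carry over. Pictures are saved under pics/ and viewed, and the job is handed in when it is done.

Besides the shell and the picture viewer there is one more tool, called after "Emit:" as a command line: name --argument value ..., lists and objects as JSON in quotes. drive_tool: Moves the arm, as the interface text tells. Its arguments: {"type":"object","properties":{"moves":{"type":"array"},"grip_force":{"type":"number"}},"required":["moves"]}

```bash
mkdir -p pics; ls; python3 - <<'E'
from workcell import telemetry, grab_frame, job
import cv2
print(telemetry.state())
for n in ["side","top","wrist"]:
    f=grab_frame(n); cv2.imwrite(f"pics/{n}0.png",f["color"]); print(n,f["vertical_fov"],f["cx"],f["cy"],f["pose"])
E
```

```text
pics
{'time_s': 0.0, 'qpos': array([-6.49755562e+01,  1.83503945e+01,  8.97067859e+01, -2.40835580e-03,
        7.20429273e+01, -1.14477645e+00]), 'qvel': array([ 0.01166899,  0.01192789, -0.02346667,  0.01493593, -0.04430916,
        0.09388748]), 'effort': array([-7.40509277e-04, -4.12469137e+01, -2.31971633e+01,  7.25758960e-02,
        4.57237638e-02, -1.14084510e-04]), 'ee_pos': array([ 253.37342628, -515.6016844 ,  213.1301989 ]), 'ee_rot': array([-1.79899866e+02,  2.89250661e-04,  2.61699650e+01]), 'force': array([-0.44834001, -0.76229557,  0.72885517]), 'torque': array([ 0.01009245, -0.00269071,  0.01230212]), 'gripper_width': 91.08515844634371}
side 45.661309915557055 322.4641380579698 195.3611490328787 [[-9.15647965e-01 -2.74166277e-01  2.93975606e-01  1.99717013e+02]
 [-4.01933054e-01  6.13125258e-01 -6.80093551e-01  8.20068156e+02]
 [ 6.21484747e-03 -7.40884789e-01 -6.71603384e-01  9.38238299e+02]
 [ 0.00000000e+00  0.00000000e+00  0.00000000e+00  1.00000000e+00]]
top 43.0192398784701 313.44860710028036 203.34850449256533 [[ 2.23877855e-02 -9.97613609e-01  6.53136633e-02  4.96481605e+02]
 [-9.99523016e-01 -2.09448066e-02  2.26948357e-02 -2.07838464e+01]
 [-2.12726949e-02 -6.57905969e-02 -9.97606671e-01  1.23501635e+03]
 [ 0.00000000e+00  0.00000000e+00  0.00000000e+00  1.00000000e+00]]
wrist 67.08565656155359 318.3159886689838 199.76190280645767 [[ 4.41762735e-01 -8.66188324e-01 -2.33588254e-01  3.18701685e+02]
 [-8.97130228e-01 -4.27030750e-01 -1.13146330e-01 -4.84179984e+02]
 [-1.74333729e-03  2.59542916e-01 -9.65730001e-01  3.84042597e+02]
 [ 0.00000000e+00  0.00000000e+00  0.00000000e+00  1.00000000e+00]]
```

View pics/top0.png

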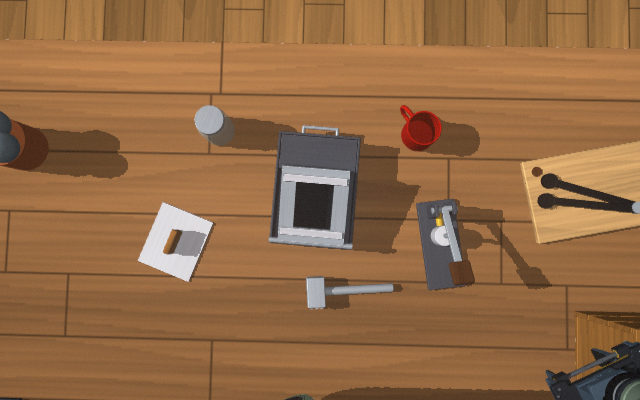

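View pics/side0.png

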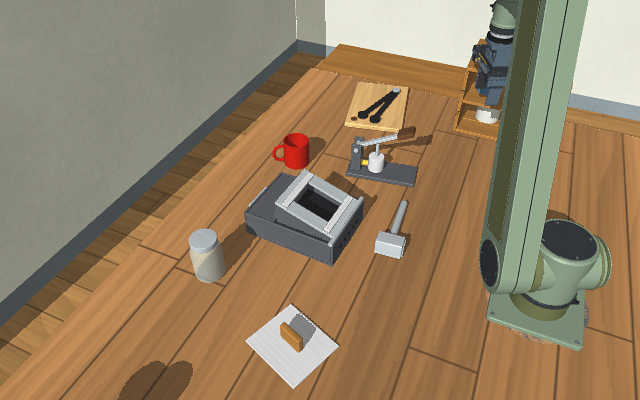

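View pics/wrist0.png

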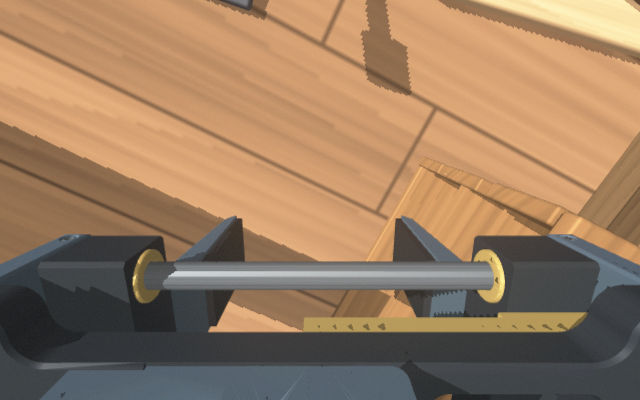

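The top view shows the hatch at about (175,242), the box at (315,190), the pump at (445,245), the tenderizer at (350,290), the mug at (420,130) and the jar at (210,125). I'll zoom in on the parts I need to measure.

```bash
python3 - <<'E'
import cv2,numpy as np
t=cv2.imread('pics/top0.png'); s=cv2.imread('pics/side0.png')
def crop(im,x,y,w,h,k,n): cv2.imwrite(n,cv2.resize(im[y:y+h,x:x+w],None,fx=k,fy=k,interpolation=cv2.INTER_CUBIC))
crop(t,260,120,110,140,4,'pics/t_box.png')
a=cv2.resize(t[195:295,410:480],None,fx=5,fy=5,interpolation=cv2.INTER_CUBIC)
b=cv2.resize(t[195:295,130:220],None,fx=5,fy=5,interpolation=cv2.INTER_CUBIC)
cv2.imwrite('pics/t_ph.png',np.hstack([b,a]))
crop(s,240,120,190,150,4,'pics/s_box.png')
E
```

```text
(no output)
```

View pics/t_box.png

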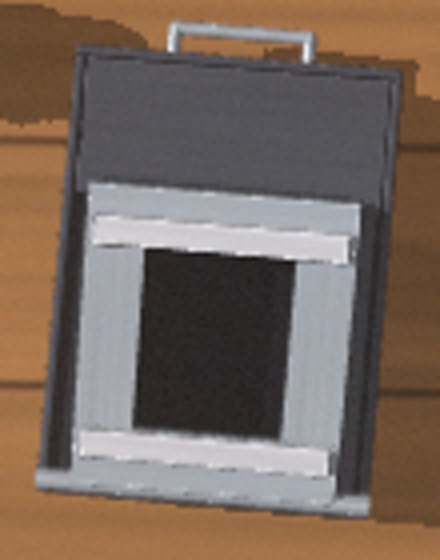

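View pics/t_ph.png

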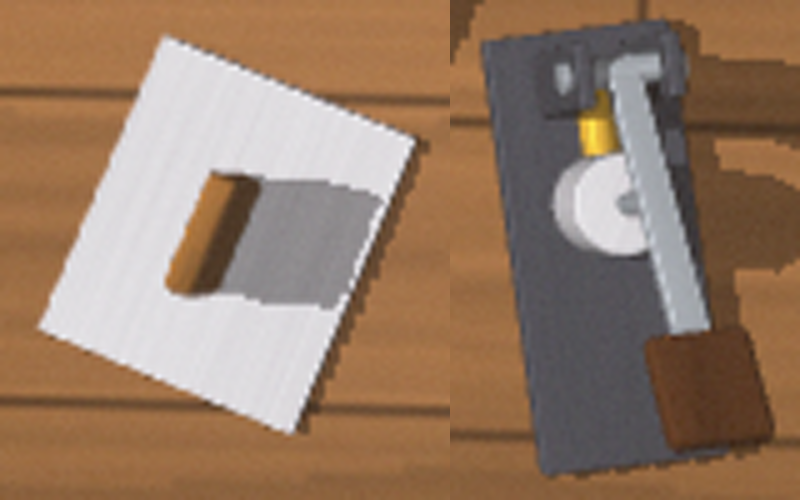

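View pics/s_box.png

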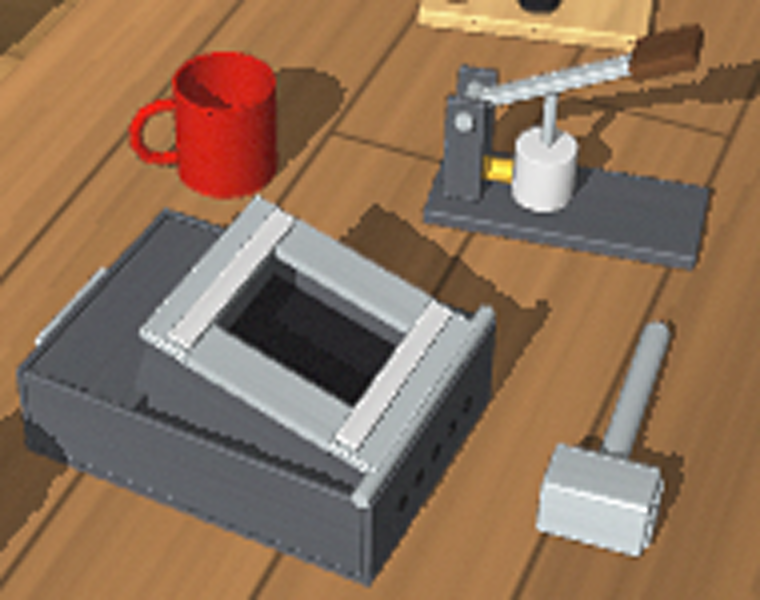

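```bash
cat > h.py <<'E'
import numpy as np, cv2
from workcell import telemetry, grab_frame, job
def cam(f):
    fl=200/np.tan(np.radians(f["vertical_fov"])/2); return fl,f["cx"],f["cy"],np.array(f["pose"])
def ray(c,p):
    fl,cx,cy,T=c; d=T[:3,:3]@np.array([(p[0]-cx)/fl,(p[1]-cy)/fl,1.]); return T[:3,3],d/np.linalg.norm(d)
def onz(c,p,z):
    o,d=ray(c,p); return o+d*(z-o[2])/d[2]
def tri(c1,p1,c2,p2):
    o1,d1=ray(c1,p1);o2,d2=ray(c2,p2)
    A=np.stack([d1,-d2],1); s=np.linalg.lstsq(A,o2-o1,rcond=None)[0]
    a,b=o1+d1*s[0],o2+d2*s[1]; return (a+b)/2,np.linalg.norm(a-b)
def proj(c,X):
    fl,cx,cy,T=c; q=T[:3,:3].T@(np.array(X)-T[:3,3]); return np.array([cx+fl*q[0]/q[2],cy+fl*q[1]/q[2]])
E
python3 - <<'E'
from h import *
np.set_printoptions(precision=1,suppress=True)
T=cam(grab_frame('top'));S=cam(grab_frame('side'))
tb=lambda x,y:(x/4+260,y/4+120)
sb=lambda x,y:(x/4+240,y/4+120)
L={}
for n,a,b in [('lowL',(80,443),(340,440)),('lowR',(328,463),(447,313)),('hiL',(93,230),(180,338)),('hiR',(350,250),(283,215))]:
    X,e=tri(T,tb(*a),S,sb(*b)); L[n]=X; print(n,X,e)
lo=(L['lowL']+L['lowR'])/2;hi=(L['hiL']+L['hiR'])/2; d=hi-lo
print('centre',(lo+hi)/2,'len',np.linalg.norm(d),'tilt',np.arcsin(d[2]/np.linalg.norm(d)),'yaw',np.degrees(np.arctan2(d[1],d[0])))
y=L['lowL']-L['lowR'];print('ylen',np.linalg.norm(y),np.degrees(np.arctan2(y[1],y[0]))-90)
y=L['hiL']-L['hiR'];print('ylen',np.linalg.norm(y),np.degrees(np.arctan2(y[1],y[0]))-90)
tm=lambda x,y:(x/5+410,y/5+195)
print('pad',tri(T,tm(258,388),S,sb(670,48)), onz(T,tm(258,388),166))
# foot corners z=14
for p in [(33,40),(222,20),(95,475)]: print('foot',onz(T,tm(*p),14))
th=lambda x,y:(x/5+130,y/5+195)
H=[onz(T,th(*p),5) for p in [(165,35),(415,140),(293,433),(38,328)]]
print(H,sum(H)/4); v=H[1]-H[0]; w=H[3]-H[0]; print(np.linalg.norm(v),np.linalg.norm(w),np.degrees(np.arctan2(v[1],v[0])),np.degrees(np.arctan2(w[1],w[0])))
print('grip top', [onz(T,th(*p),50) for p in [(213,172),(262,178),(215,292),(165,288)]])
m=cv2.inRange(cv2.imread('pics/top0.png'),(150,150,150),(255,255,255)); m[:,:130]=0;m[:,222:]=0;m[:195]=0;m[290:]=0
print(cv2.minAreaRect(cv2.findNonZero(m)))
E
```

```text
lowL [509.9  79.6  96.3] 4.382815535714576
lowR [498.1 -61.2  88.3] 3.5830068566063407
hiL [624.   71.7 131.4] 0.08114209359576378
hiR [617.5 -68.8 126. ] 2.1726277655334627
centre [562.4   5.3 110.5] len 122.56937998555706 tilt 0.3018117201832357 yaw -3.7873826737408716
ylen 141.55280889264145 -4.7948263491861525
ylen 140.7965294620117 -2.6636897014092966
pad (array([ 427. , -309. ,  163.6]), np.float64(3.1645944183460104)) [ 428.6 -307.8  166. ]
foot [ 582.5 -240.7   14. ]
foot [ 594.  -330.9   14. ]
foot [ 376.1 -271.9   14. ]
[array([572.6, 375.2,   5. ]), array([524. , 250.6,   5. ]), array([381.1, 304.8,   5. ]), array([428.7, 431.3,   5. ])] [476.6 340.5   5. ]
133.76286023994163 154.45668599356642 -111.31797970258694 158.70085491497997
grip top [array([505.9, 335.3,  50. ]), array([503.6, 312.1,  50. ]), array([449.9, 332.1,  50. ]), array([451.2, 355.7,  50. ])]
((174.9093475341797, 241.43878173828125), (54.70289611816406, 64.16327667236328), 22.71441078186035)
```

Emit:
drive_tool --moves '[{"claw": 1,"dx": 0.9,"dy": -0.4},{"claw": 1,"dx": 0.9,"dy": -0.4},{"claw": 1,"dx": 0.9,"dy": -0.4},{"claw": 1,"dx": 0.9,"dy": -0.4},{"claw": 1,"dx": 0.9,"dy": -0.4}]' --grip_force 20

```text
validation failed for argument at $.mo...
```

Emit:
drive_tool --moves '[{"claw": 1,"dx": 0.9,"dy": -0.4,"dz": 0,"yaw": 0},{"claw": 1,"dx": 0.9,"dy": -0.4,"dz": 0,"yaw": 0},{"claw": 1,"dx": 0.9,"dy": -0.4,"dz": 0,"yaw": 0},{"claw": 1,"dx": 0.9,"dy": -0.4,"dz": 0,"yaw": 0},{"claw": 1,"dx": 0.9,"dy": -0.4,"dz": 0,"yaw": 0}]' --grip_force 20

```text
time_s: 0.88
ee_pos: [321.0, -434.4, 213.5]
ee_rot: [-179.9, -0.1, 26.2]
force: [-0.3, -0.2, -0.3]
gripper_width: 44.0
```

Emit:
drive_tool --moves '[{"claw": 1,"dx": 0.9,"dy": -0.42,"dz": 0,"yaw": 0},{"claw": 1,"dx": 0.9,"dy": -0.42,"dz": 0,"yaw": 0},{"claw": 1,"dx": 0.9,"dy": -0.42,"dz": 0,"yaw": 0},{"claw": 1,"dx": 0.9,"dy": -0.42,"dz": 0,"yaw": 0},{"claw": 1,"dx": 0.9,"dy": -0.42,"dz": 0,"yaw": 0}]'

```text
time_s: 1.5
ee_pos: [388.3, -349.0, 214.4]
ee_rot: [-180.0, -0.1, 26.4]
force: [0.4, -0.5, -0.1]
gripper_width: 1.0
```

Emit:
drive_tool --moves '[{"claw": 1,"dx": 0.9,"dy": -0.42,"dz": 0,"yaw": 0},{"claw": 1,"dx": 0.9,"dy": -0.42,"dz": 0,"yaw": 0},{"claw": 1,"dx": 0.5,"dy": -0.2,"dz": 0,"yaw": 0},{"claw": 1,"dx": 0,"dy": 0,"dz": 0,"yaw": 0}]'

```text
time_s: 2.0
ee_pos: [423.2, -304.2, 215.1]
ee_rot: [180.0, -0.1, 26.7]
force: [-0.7, -0.2, -0.6]
gripper_width: 0.4
```

```bash
python3 - <<'E'
from h import *
st=telemetry.state();print(st['ee_pos'],st['ee_rot'],st['gripper_width'])
ims=[]
for n in ['top','side']:
    f=grab_frame(n); c=cam(f); im=f['color'].copy()
    p=proj(c,st['ee_pos']);q=proj(c,[427,-309,166]);print(n,p,q)
    x,y=int(q[0])-40,int(q[1])-40
    ims.append(cv2.resize(im[max(y,0):y+80,x:x+80],None,fx=5,fy=5,interpolation=cv2.INTER_CUBIC)[:400,:400])
cv2.imwrite('pics/a1.png',np.hstack(ims))
E
```

```text
[ 423.20054542 -304.24815619  215.06428276] [ 1.79997768e+02 -1.49123288e-01  2.66613085e+01] 0.4241890725294809
top [466.44804839 277.05120217] [462.15844413 273.40060227]
side [410.1024098 117.8101446] [407.02908727 131.31979245]
```

View pics/a1.png

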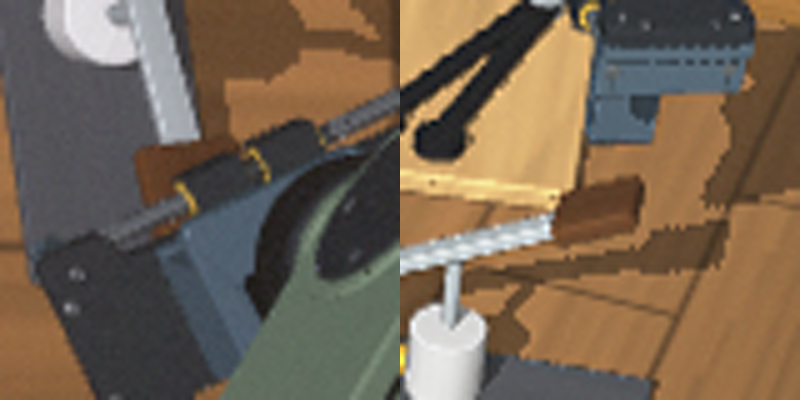

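Emit:
drive_tool --moves '[{"claw": 1,"dx": -0.33,"dy": 0.22,"dz": 0.5,"yaw": 0},{"claw": 1,"dx": 0,"dy": 0,"dz": 0.8,"yaw": 0},{"claw": 1,"dx": 0,"dy": 0,"dz": 0.8,"yaw": 0},{"claw": 1,"dx": 0,"dy": 0,"dz": 0.8,"yaw": 0},{"claw": 1,"dx": 0,"dy": 0,"dz": 0.8,"yaw": 0}]'

```text
time_s: 2.72
ee_pos: [412.4, -316.8, 138.7]
ee_rot: [-180.0, 0.3, 26.4]
force: [-4.3, 0.3, 6.7]
gripper_width: 0.8
```

Emit:
drive_tool --moves '[{"claw": 1,"dx": 0,"dy": 0,"dz": 0.7,"yaw": 0},{"claw": 1,"dx": 0,"dy": 0,"dz": 0.7,"yaw": 0},{"claw": 1,"dx": 0,"dy": 0,"dz": 0.5,"yaw": 0},{"claw": 1,"dx": 0,"dy": 0,"dz": 0.3,"yaw": 0}]'

```text
time_s: 3.22
ee_pos: [406.1, -318.1, 93.5]
ee_rot: [-179.6, 0.5, 26.0]
force: [0.9, 5.9, 9.4]
gripper_width: 0.4
```

Emit:
drive_tool --moves '[{"claw": 1,"dx": 0,"dy": 0,"dz": 0.4,"yaw": 0},{"claw": 1,"dx": 0,"dy": 0,"dz": 0.4,"yaw": 0},{"claw": 1,"dx": 0,"dy": 0,"dz": 0.4,"yaw": 0}]'

```text
time_s: 3.6
ee_pos: [406.9, -318.1, 75.1]
ee_rot: [-179.6, 0.1, 25.6]
force: [-11.0, 13.0, 64.4]
gripper_width: 0.4
```

```bash
python3 - <<'E'
from h import *
st=telemetry.state();print(st['ee_pos'],st['ee_rot'],st['force'])
f=grab_frame('side'); cv2.imwrite('pics/a2.png',cv2.resize(f['color'][90:210,320:480],None,fx=5,fy=5,interpolation=cv2.INTER_CUBIC))
E
```

```text
[ 406.90235051 -318.14879236   75.0569764 ] [-1.79553103e+02  6.39861625e-02  2.55995031e+01] [-10.96379543  12.9975438   64.42009989]
```

View pics/a2.png

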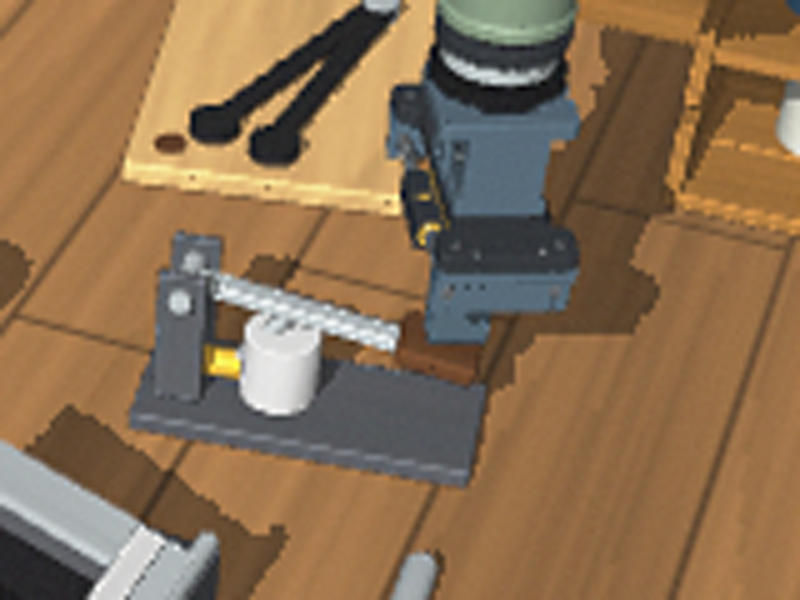

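Emit:
drive_tool --moves '[{"claw": 1,"dx": 0,"dy": 0,"dz": -0.9,"yaw": 0},{"claw": 1,"dx": 0,"dy": 0,"dz": -0.9,"yaw": 0},{"claw": 1,"dx": 0,"dy": 0,"dz": -0.9,"yaw": 0},{"claw": 1,"dx": 0,"dy": 0,"dz": -0.9,"yaw": 0},{"claw": 1,"dx": 0,"dy": 0,"dz": -0.9,"yaw": 0}]'

```text
time_s: 4.28
ee_pos: [409.0, -322.1, 172.3]
ee_rot: [180.0, -0.6, 25.1]
force: [1.3, 0.3, 2.7]
gripper_width: 0.3
```

Emit:
drive_tool --moves '[{"claw": 1,"dx": 0.3,"dy": 0,"dz": -0.5,"yaw": 0},{"claw": 1,"dx": 0.3,"dy": -0.1,"dz": 0,"yaw": 0},{"claw": 1,"dx": 0,"dy": 0,"dz": 0,"yaw": 0}]'

```text
time_s: 4.65
ee_pos: [418.1, -316.2, 181.8]
ee_rot: [-180.0, -0.6, 25.0]
force: [-0.2, 0.3, 0.6]
gripper_width: 0.6
```

```bash
python3 - <<'E'
from h import *
st=telemetry.state();print(st['ee_pos'],st['ee_rot'],st['force'])
f=grab_frame('side'); cv2.imwrite('pics/a3.png',cv2.resize(f['color'][90:210,320:480],None,fx=5,fy=5,interpolation=cv2.INTER_CUBIC))
E
```

```text
[ 418.06731652 -316.16493293  181.78175456] [-179.96812657   -0.56839446   24.95223132] [-0.22553148  0.30929303  0.59155283]
```

View pics/a3.png

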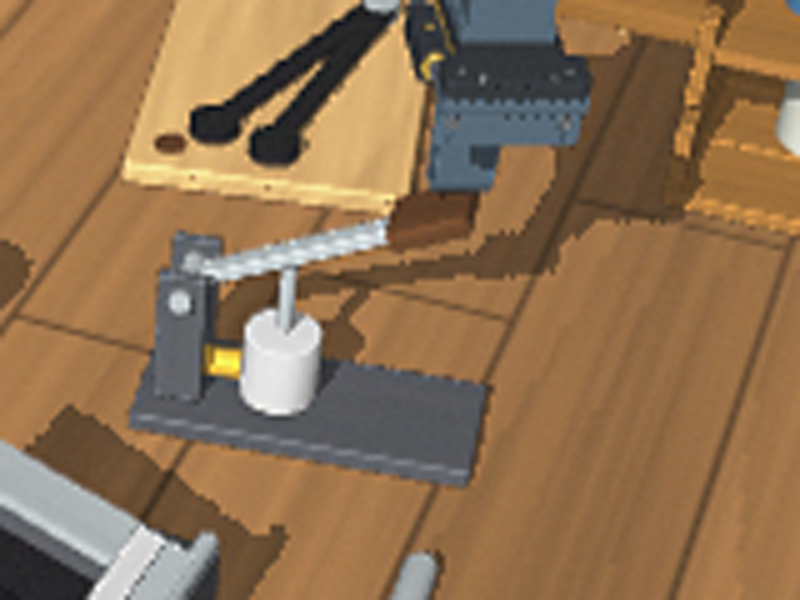

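The lever sprang back to rest, with the pad now at about (430,220) in this crop. Next is the second stroke.

Emit:
drive_tool --moves '[{"claw": 1,"dx": 0.15,"dy": -0.15,"dz": 0.8,"yaw": 0},{"claw": 1,"dx": 0,"dy": -0.1,"dz": 0.9,"yaw": 0},{"claw": 1,"dx": 0,"dy": 0,"dz": 0.9,"yaw": 0},{"claw": 1,"dx": 0,"dy": 0,"dz": 0.9,"yaw": 0},{"claw": 1,"dx": 0,"dy": 0,"dz": 0.9,"yaw": 0}]'

```text
time_s: 5.32
ee_pos: [413.9, -312.7, 92.8]
ee_rot: [180.0, 0.1, 25.2]
force: [-3.6, 0.2, 10.2]
gripper_width: 0.2
```

Emit:
drive_tool --moves '[{"claw": 1,"dx": 0,"dy": 0,"dz": 0.5,"yaw": 0},{"claw": 1,"dx": 0,"dy": 0,"dz": 0.4,"yaw": 0},{"claw": 1,"dx": 0,"dy": 0,"dz": 0.4,"yaw": 0}]'

```text
time_s: 5.7
ee_pos: [414.7, -313.0, 75.8]
ee_rot: [179.9, -0.0, 25.2]
force: [-18.9, 13.0, 78.4]
gripper_width: 0.4
```

Stopped at 78 N, which is the stop. I'll raise it and start the third stroke.

Emit:
drive_tool --moves '[{"claw": 1,"dx": 0,"dy": 0,"dz": -0.9,"yaw": 0},{"claw": 1,"dx": 0,"dy": 0,"dz": -0.9,"yaw": 0},{"claw": 1,"dx": 0,"dy": 0,"dz": -0.9,"yaw": 0},{"claw": 1,"dx": 0,"dy": 0,"dz": -0.9,"yaw": 0},{"claw": 1,"dx": 0,"dy": 0,"dz": -0.9,"yaw": 0}]'

```text
time_s: 6.32
ee_pos: [419.6, -313.0, 173.3]
ee_rot: [179.3, -0.7, 25.1]
force: [2.0, 0.3, 1.5]
gripper_width: 0.6
```

Emit:
drive_tool --moves '[{"claw": 1,"dx": 0.2,"dy": 0,"dz": -0.6,"yaw": 0},{"claw": 1,"dx": 0,"dy": 0,"dz": 0,"yaw": 0},{"claw": 1,"dx": 0,"dy": 0,"dz": 0,"yaw": 0}]'

```text
time_s: 6.7
ee_pos: [422.3, -310.7, 184.4]
ee_rot: [179.5, -0.6, 25.1]
force: [0.1, 0.3, -0.2]
gripper_width: 0.7
```

Emit:
drive_tool --moves '[{"claw": 1,"dx": 0.15,"dy": 0,"dz": 0.8,"yaw": 0},{"claw": 1,"dx": 0,"dy": 0,"dz": 0.9,"yaw": 0},{"claw": 1,"dx": 0,"dy": 0,"dz": 0.9,"yaw": 0},{"claw": 1,"dx": 0,"dy": 0,"dz": 0.9,"yaw": 0},{"claw": 1,"dx": 0,"dy": 0,"dz": 0.9,"yaw": 0}]'

```text
time_s: 7.32
ee_pos: [420.9, -310.7, 91.2]
ee_rot: [179.6, 0.1, 25.3]
force: [-3.8, -1.1, 11.2]
gripper_width: 0.2
```

Emit:
drive_tool --moves '[{"claw": 1,"dx": 0,"dy": 0,"dz": 0.5,"yaw": 0},{"claw": 1,"dx": 0,"dy": 0,"dz": 0.4,"yaw": 0},{"claw": 1,"dx": 0,"dy": 0,"dz": 0.4,"yaw": 0}]'

```text
time_s: 7.7
ee_pos: [421.7, -310.9, 76.8]
ee_rot: [179.5, -0.1, 25.3]
force: [-20.6, 13.6, 81.7]
gripper_width: 0.7
```

Emit:
drive_tool --moves '[{"claw": 1,"dx": 0,"dy": 0,"dz": -0.9,"yaw": 0},{"claw": 1,"dx": 0,"dy": 0,"dz": -0.9,"yaw": 0},{"claw": 1,"dx": 0,"dy": 0,"dz": -0.9,"yaw": 0},{"claw": 1,"dx": 0,"dy": 0,"dz": -0.9,"yaw": 0},{"claw": 1,"dx": 0,"dy": 0,"dz": -0.9,"yaw": 0}]'

```text
time_s: 8.32
ee_pos: [427.0, -309.8, 170.9]
ee_rot: [178.9, -0.9, 25.1]
force: [3.5, -0.2, 2.2]
gripper_width: 0.5
```

Emit:
drive_tool --moves '[{"claw": 1,"dx": 0,"dy": 0,"dz": -0.9,"yaw": 0},{"claw": -1,"dx": 0,"dy": 0,"dz": -0.9,"yaw": 0},{"claw": -1,"dx": 0,"dy": 0,"dz": -0.9,"yaw": 0}]'

```text
time_s: 8.7
ee_pos: [425.0, -307.7, 221.0]
ee_rot: [179.3, -0.7, 25.1]
force: [-0.3, -0.3, 0.2]
gripper_width: 17.6
```

```bash
python3 - <<'E'
from h import *
st=telemetry.state();print(st['qpos'],st['ee_pos'],st['ee_rot'],st['force'])
f=grab_frame('side'); cv2.imwrite('pics/a4.png',f['color'])
E
```

```text
[-37.37382348  13.01577979  96.08889973   0.36002986  69.96508617
  27.37348647] [ 425.01616382 -307.67732665  220.98955466] [179.33063688  -0.72964938  25.13635415] [-0.29698087 -0.32484641  0.24039992]
```

View pics/a4.png

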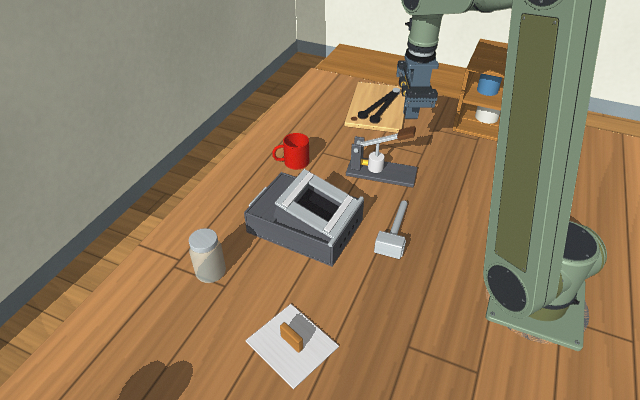

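Emit:
drive_tool --moves '[{"claw": -1,"dx": 0,"dy": 0,"dz": 0,"yaw": -1},{"claw": -1,"dx": 0,"dy": 0,"dz": 0,"yaw": -1},{"claw": -1,"dx": 0,"dy": 0,"dz": 0,"yaw": -1},{"claw": -1,"dx": 0,"dy": 0,"dz": 0,"yaw": -1},{"claw": -1,"dx": 0,"dy": 0,"dz": 0,"yaw": -1}]'

```text
time_s: 9.38
ee_pos: [424.2, -306.3, 213.5]
ee_rot: [179.5, -0.2, 69.5]
force: [-0.2, 0.1, 0.2]
gripper_width: 71.7
```

Emit:
drive_tool --moves '[{"claw": -1,"dx": 0,"dy": 0,"dz": 0,"yaw": -1},{"claw": -1,"dx": 0,"dy": 0,"dz": 0,"yaw": -1},{"claw": -1,"dx": 0,"dy": 0,"dz": 0,"yaw": -1},{"claw": -1,"dx": 0,"dy": 0,"dz": 0,"yaw": -1},{"claw": -1,"dx": 0,"dy": 0,"dz": 0,"yaw": -1}]'

```text
time_s: 10.0
ee_pos: [421.6, -303.6, 202.4]
ee_rot: [179.8, -0.6, 113.9]
force: [0.7, 0.0, -1.0]
gripper_width: 91.2
```

Emit:
drive_tool --moves '[{"claw": -1,"dx": 0,"dy": 0,"dz": 0,"yaw": -1},{"claw": -1,"dx": 0,"dy": 0,"dz": 0,"yaw": -1},{"claw": -1,"dx": 0,"dy": 0,"dz": 0,"yaw": -1},{"claw": -1,"dx": 0,"dy": 0,"dz": 0,"yaw": -1},{"claw": -1,"dx": 0,"dy": 0,"dz": 0,"yaw": -0.8}]'

```text
time_s: 10.62
ee_pos: [418.8, -300.9, 191.5]
ee_rot: [179.3, -1.2, 156.6]
force: [1.1, -0.1, -0.7]
gripper_width: 91.3
```

Emit:
drive_tool --moves '[{"claw": -1,"dx": 0.3,"dy": 0.92,"dz": -0.3,"yaw": -0.2},{"claw": -1,"dx": 0.3,"dy": 0.92,"dz": -0.3,"yaw": 0},{"claw": -1,"dx": 0.3,"dy": 0.92,"dz": -0.3,"yaw": 0},{"claw": -1,"dx": 0.3,"dy": 0.92,"dz": -0.2,"yaw": 0},{"claw": -1,"dx": 0.3,"dy": 0.92,"dz": -0.2,"yaw": 0}]'

```text
time_s: 11.25
ee_pos: [425.5, -196.9, 218.4]
ee_rot: [179.1, -1.4, 158.1]
force: [-0.5, 0.3, -0.1]
gripper_width: 91.4
```

Emit:
drive_tool --moves '[{"claw": -1,"dx": 0.3,"dy": 0.92,"dz": -0.1,"yaw": 0},{"claw": -1,"dx": 0.3,"dy": 0.92,"dz": -0.1,"yaw": 0},{"claw": -1,"dx": 0.3,"dy": 0.92,"dz": -0.1,"yaw": 0},{"claw": -1,"dx": 0.3,"dy": 0.92,"dz": -0.1,"yaw": 0},{"claw": -1,"dx": 0.3,"dy": 0.92,"dz": -0.1,"yaw": 0}]'

```text
time_s: 11.88
ee_pos: [431.7, -91.1, 234.1]
ee_rot: [179.0, -1.1, 158.1]
force: [0.8, 0.2, -0.3]
gripper_width: 91.1
```

Emit:
drive_tool --moves '[{"claw": -1,"dx": 0.3,"dy": 0.92,"dz": -0.1,"yaw": 0},{"claw": -1,"dx": 0.3,"dy": 0.92,"dz": -0.1,"yaw": 0},{"claw": -1,"dx": 0.3,"dy": 0.92,"dz": -0.1,"yaw": 0},{"claw": -1,"dx": 0.3,"dy": 0.92,"dz": -0.1,"yaw": 0},{"claw": -1,"dx": 0.3,"dy": 0.92,"dz": -0.1,"yaw": 0}]'

```text
time_s: 12.5
ee_pos: [436.0, 14.3, 249.5]
ee_rot: [178.9, -0.9, 158.1]
force: [-0.9, 0.8, -0.1]
gripper_width: 91.3
```

Emit:
drive_tool --moves '[{"claw": -1,"dx": 0.3,"dy": 0.92,"dz": -0.1,"yaw": 0},{"claw": -1,"dx": 0.3,"dy": 0.92,"dz": -0.1,"yaw": 0},{"claw": -1,"dx": 0.3,"dy": 0.92,"dz": -0.1,"yaw": 0},{"claw": -1,"dx": 0.3,"dy": 0.92,"dz": -0.1,"yaw": 0},{"claw": -1,"dx": 0.3,"dy": 0.92,"dz": -0.1,"yaw": 0}]'

```text
time_s: 13.12
ee_pos: [438.8, 119.2, 265.0]
ee_rot: [178.7, -0.7, 158.2]
force: [-0.4, -0.4, 0.4]
gripper_width: 91.2
```

Emit:
drive_tool --moves '[{"claw": -1,"dx": 0.3,"dy": 0.92,"dz": -0.1,"yaw": 0},{"claw": -1,"dx": 0.3,"dy": 0.92,"dz": -0.1,"yaw": 0},{"claw": -1,"dx": 0.3,"dy": 0.92,"dz": -0.1,"yaw": 0},{"claw": -1,"dx": 0.3,"dy": 0.92,"dz": -0.1,"yaw": 0},{"claw": -1,"dx": 0.3,"dy": 0.92,"dz": -0.1,"yaw": 0}]'

```text
time_s: 13.75
ee_pos: [440.1, 223.4, 280.8]
ee_rot: [178.5, -0.6, 158.2]
force: [0.8, -0.9, 0.8]
gripper_width: 91.1
```

Emit:
drive_tool --moves '[{"claw": -1,"dx": 0.1,"dy": 0.9,"dz": 0.5,"yaw": 0},{"claw": -1,"dx": 0.1,"dy": 0.9,"dz": 0.5,"yaw": 0},{"claw": -1,"dx": 0.1,"dy": 0.9,"dz": 0.5,"yaw": 0},{"claw": -1,"dx": 0.1,"dy": 0.9,"dz": 0.5,"yaw": 0},{"claw": -1,"dx": 0.1,"dy": 0.9,"dz": 0.5,"yaw": 0}]'

```text
time_s: 14.38
ee_pos: [463.8, 318.5, 230.6]
ee_rot: [178.5, -0.5, 158.3]
force: [-0.2, -0.9, 0.2]
gripper_width: 91.1
```

Emit:
drive_tool --moves '[{"claw": -1,"dx": 0,"dy": 0.9,"dz": 0.7,"yaw": 0},{"claw": -1,"dx": 0,"dy": 0.5,"dz": 0.7,"yaw": 0},{"claw": -1,"dx": 0,"dy": 0,"dz": 0.7,"yaw": 0},{"claw": -1,"dx": 0,"dy": 0,"dz": 0.5,"yaw": 0},{"claw": -1,"dx": 0,"dy": 0,"dz": 0,"yaw": 0}]'

```text
time_s: 15.0
ee_pos: [474.5, 347.7, 173.4]
ee_rot: [178.7, -0.6, 158.3]
force: [-0.3, 0.4, 0.6]
gripper_width: 90.7
```

```bash
python3 - <<'E'
from h import *
st=telemetry.state();print(st['qpos'],st['ee_pos'],st['ee_rot'],st['force'])
f=grab_frame('wrist'); cv2.imwrite('pics/w5.png',f['color'])
f=grab_frame('top'); cv2.imwrite('pics/t5.png',f['color'])
E
```

```text
[ 34.39105971  20.70192272  92.12247667   1.37827084  66.46504655
 -34.42736442] [474.52125643 347.70877295 173.35015233] [178.70061964  -0.64949245 158.28324747] [-0.3381209   0.44527722  0.55487073]
```

View pics/w5.png

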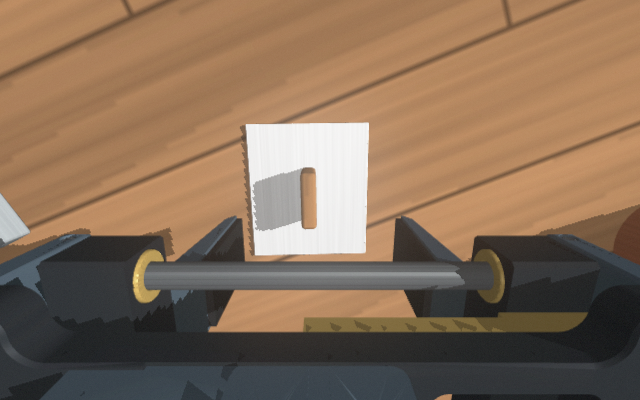

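View pics/t5.png

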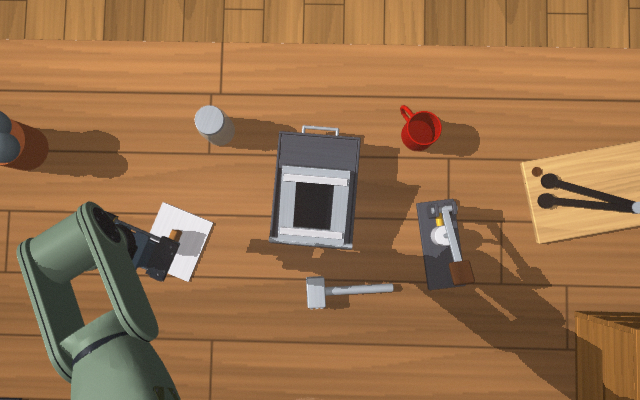

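```bash
cat > wm.py <<'E'
from h import *
np.set_printoptions(precision=1,suppress=True)
f=grab_frame('wrist'); c=cam(f); im=f['color'].astype(int)
m=((im.min(2)>170)).astype(np.uint8); m[250:]=0
n,l,s,_=cv2.connectedComponentsWithStats(m); k=1+np.argmax(s[1:,4]); print(s[k])
cnt=max(cv2.findContours((l==k).astype(np.uint8),0,2)[0],key=cv2.contourArea)
print(cv2.approxPolyDP(cv2.convexHull(cnt),6,True)[:,0].tolist())
st=telemetry.state(); print(st['ee_pos'],st['ee_rot'])
P=[onz(c,p,5) for p in [(247,124),(368,122),(366,253),(255,255)]]
print(P,sum(P)/4, [np.linalg.norm(P[i]-P[i-1]) for i in range(4)])
for i,j in [(0,3),(1,2)]:
    v=P[i]-P[j]; print(np.degrees(np.arctan2(v[1],v[0])))
B=[onz(c,p,50) for p in [(302,175),(316,175),(316,228),(302,228)]]
print(B,sum(B)/4)
E
python3 wm.py; python3 -c "
import cv2
im=cv2.imread('pics/w5.png');cv2.imwrite('pics/w5z.png',cv2.resize(im[110:265,235:385],None,fx=4,fy=4,interpolation=cv2.INTER_CUBIC)[:600])"
```

```text
[  245   122   123   128 11697]
[[367, 122], [364, 249], [254, 249], [245, 124]]
[475.3 348.3 174.9] [178.5  -0.6 158.3]
[array([383.2, 304.8,   5. ]), array([430.1, 428.7,   5. ]), array([576.5, 374.8,   5. ]), array([527.3, 248.2,   5. ])] [479.3 339.1   5. ] [np.float64(154.87359564122258), np.float64(132.46446006738185), np.float64(155.93011098990246), np.float64(135.81811599128298)]
158.53452243576473
159.76998394641433
[array([450.8, 343. ,  50. ]), array([456. , 355.9,  50. ]), array([507.7, 335.2,  50. ]), array([502.2, 321.8,  50. ])] [479.2 339.   50. ]
```

View pics/w5z.png

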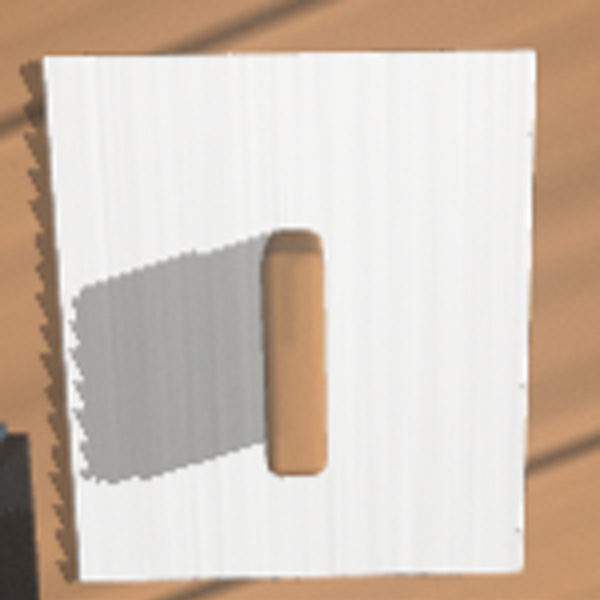

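Emit:
drive_tool --moves '[{"claw": -1,"dx": -0.35,"dy": -0.5,"dz": 0.8,"yaw": -0.05},{"claw": -1,"dx": 0,"dy": 0,"dz": 0.9,"yaw": 0},{"claw": -1,"dx": 0,"dy": 0,"dz": 0.9,"yaw": 0},{"claw": -1,"dx": 0,"dy": 0,"dz": 0.9,"yaw": 0},{"claw": -1,"dx": 0,"dy": 0,"dz": 0.9,"yaw": 0}]'

```text
time_s: 15.78
ee_pos: [482.3, 340.0, 91.0]
ee_rot: [177.9, -0.1, 158.6]
force: [0.2, -0.6, 0.6]
gripper_width: 91.1
```

Emit:
drive_tool --moves '[{"claw": -1,"dx": 0,"dy": 0,"dz": 0.9,"yaw": 0},{"claw": -1,"dx": 0,"dy": 0,"dz": 0.7,"yaw": 0},{"claw": -1,"dx": 0,"dy": 0,"dz": 0,"yaw": 0}]'

```text
time_s: 16.15
ee_pos: [483.4, 341.0, 59.0]
ee_rot: [177.8, 0.0, 158.6]
force: [-0.1, 0.6, 0.5]
gripper_width: 91.2
```

```bash
python3 - <<'E'
from h import *
st=telemetry.state();print(st['ee_pos'],st['ee_rot'],st['force'])
f=grab_frame('wrist'); cv2.imwrite('pics/w6.png',f['color'])
E
```

```text
[483.35732625 341.02969078  58.97059784] [1.77787462e+02 4.23136013e-03 1.58606106e+02] [-0.0561477   0.64989065  0.52250022]
```

View pics/w6.png

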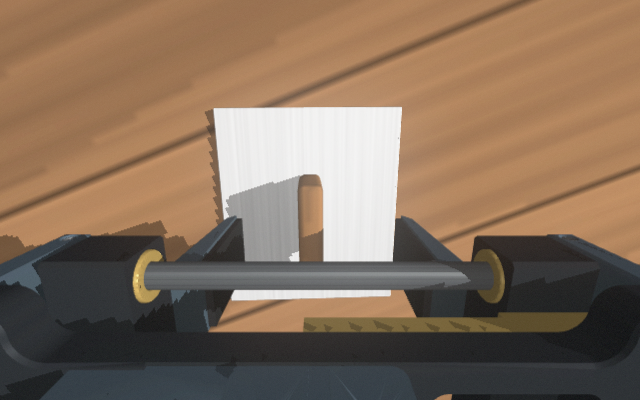

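Emit:
drive_tool --moves '[{"claw": -1,"dx": 0.2,"dy": -0.24,"dz": 0.5,"yaw": 0},{"claw": -1,"dx": 0,"dy": 0,"dz": 0.6,"yaw": 0},{"claw": -1,"dx": 0,"dy": 0,"dz": 0.6,"yaw": 0},{"claw": -1,"dx": 0,"dy": 0,"dz": 0.4,"yaw": 0},{"claw": -1,"dx": 0,"dy": 0,"dz": 0,"yaw": 0}]'

```text
time_s: 16.82
ee_pos: [479.3, 340.2, 15.8]
ee_rot: [177.6, 0.1, 158.6]
force: [0.1, -0.2, 0.9]
gripper_width: 91.0
```

Emit:
drive_tool --moves '[{"claw": 1,"dx": 0,"dy": 0,"dz": 0,"yaw": 0},{"claw": 1,"dx": 0,"dy": 0,"dz": 0,"yaw": 0},{"claw": 1,"dx": 0,"dy": 0,"dz": 0,"yaw": 0},{"claw": 1,"dx": 0,"dy": 0,"dz": 0,"yaw": 0},{"claw": 1,"dx": 0,"dy": 0,"dz": 0,"yaw": 0}]' --grip_force 16

```text
time_s: 17.45
ee_pos: [480.2, 340.8, 16.8]
ee_rot: [177.5, 0.2, 158.6]
force: [0.1, -0.1, 0.0]
gripper_width: 44.3
```

Emit:
drive_tool --moves '[{"claw": 1,"dx": 0,"dy": 0,"dz": 0,"yaw": 0},{"claw": 1,"dx": 0,"dy": 0,"dz": 0,"yaw": 0},{"claw": 1,"dx": 0,"dy": 0,"dz": 0,"yaw": 0},{"claw": 1,"dx": 0,"dy": 0,"dz": 0,"yaw": 0},{"claw": 1,"dx": 0,"dy": 0,"dz": 0,"yaw": 0}]'

```text
time_s: 18.08
ee_pos: [479.8, 340.2, 17.3]
ee_rot: [177.6, 0.2, 158.7]
force: [0.1, 0.0, 1.8]
gripper_width: 16.6
```

Emit:
drive_tool --moves '[{"claw": 1,"dx": 0,"dy": 0,"dz": -0.4,"yaw": 0},{"claw": 1,"dx": 0,"dy": 0,"dz": -0.7,"yaw": 0},{"claw": 1,"dx": 0,"dy": 0,"dz": -0.9,"yaw": 0},{"claw": 1,"dx": 0,"dy": 0,"dz": -0.9,"yaw": 0},{"claw": 1,"dx": 0,"dy": 0,"dz": -0.9,"yaw": 0}]'

```text
time_s: 18.7
ee_pos: [477.4, 337.1, 95.6]
ee_rot: [177.7, 0.1, 158.6]
force: [1.0, -0.5, -1.9]
gripper_width: 16.0
```

Emit:
drive_tool --moves '[{"claw": 1,"dx": 0,"dy": 0,"dz": -0.9,"yaw": 0},{"claw": 1,"dx": 0,"dy": 0,"dz": -0.9,"yaw": 0},{"claw": 1,"dx": 0,"dy": 0,"dz": -0.9,"yaw": 0},{"claw": 1,"dx": 0,"dy": 0,"dz": -0.9,"yaw": 0},{"claw": 1,"dx": 0,"dy": 0,"dz": -0.9,"yaw": 0}]'

```text
time_s: 19.32
ee_pos: [475.2, 333.7, 192.1]
ee_rot: [177.5, 0.1, 158.6]
force: [0.5, 0.3, -1.5]
gripper_width: 15.8
```

```bash
python3 - <<'E'
from h import *
st=telemetry.state();print(st['ee_pos'],st['ee_rot'],st['force'])
a=grab_frame('side')['color'];b=grab_frame('wrist')['color']
cv2.imwrite('pics/a7.png',cv2.resize(np.hstack([a[150:,150:450],b[50:300,100:500]][:1]),None,fx=2,fy=2))
cv2.imwrite('pics/w7.png',b)
E
```

```text
[475.17387069 333.6864611  192.09362269] [1.77461266e+02 1.08760169e-01 1.58552157e+02] [ 0.53984516  0.25497609 -1.51311554]
```

View pics/a7.png

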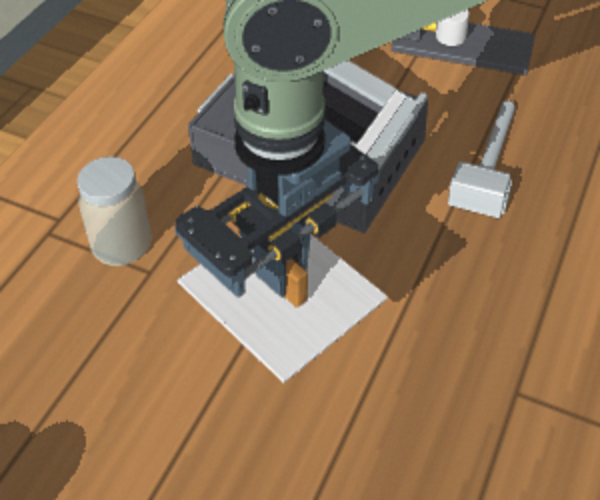

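View pics/w7.png

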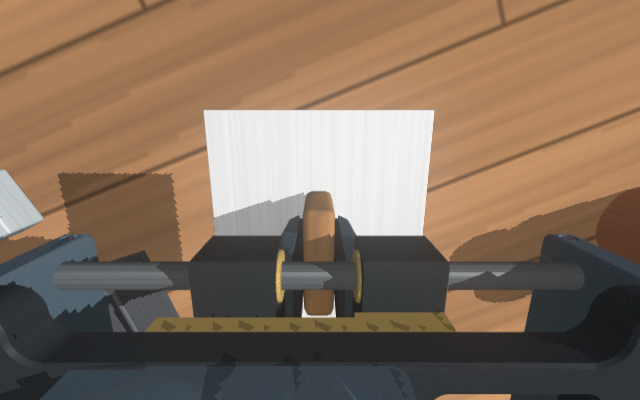

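Emit:
drive_tool --moves '[{"claw": 1,"dx": 0,"dy": 0,"dz": -0.2,"yaw": -0.7},{"claw": 1,"dx": 0,"dy": 0,"dz": -0.2,"yaw": -0.7},{"claw": 1,"dx": 0,"dy": 0,"dz": -0.2,"yaw": -0.65},{"claw": 1,"dx": 0,"dy": -0.4,"dz": -0.1,"yaw": 0},{"claw": 1,"dx": -0.2,"dy": -0.7,"dz": -0.1,"yaw": 0}]'

```text
time_s: 20.05
ee_pos: [476.7, 310.1, 206.5]
ee_rot: [177.6, 0.9, 176.6]
force: [0.7, 0.5, -3.0]
gripper_width: 16.4
```

Emit:
drive_tool --moves '[{"claw": 1,"dx": -0.28,"dy": -0.9,"dz": -0.05,"yaw": 0},{"claw": 1,"dx": -0.28,"dy": -0.9,"dz": -0.05,"yaw": 0},{"claw": 1,"dx": -0.28,"dy": -0.9,"dz": -0.05,"yaw": 0},{"claw": 1,"dx": -0.28,"dy": -0.9,"dz": -0.05,"yaw": 0},{"claw": 1,"dx": -0.28,"dy": -0.9,"dz": -0.05,"yaw": 0}]'

```text
time_s: 20.68
ee_pos: [500.6, 210.0, 208.0]
ee_rot: [177.7, 0.9, 176.4]
force: [1.1, 0.3, -2.3]
gripper_width: 15.8
```

Emit:
drive_tool --moves '[{"claw": 1,"dx": -0.28,"dy": -0.9,"dz": -0.05,"yaw": 0},{"claw": 1,"dx": -0.28,"dy": -0.9,"dz": -0.05,"yaw": 0},{"claw": 1,"dx": -0.28,"dy": -0.9,"dz": -0.05,"yaw": 0},{"claw": 1,"dx": -0.28,"dy": -0.9,"dz": -0.05,"yaw": 0},{"claw": 1,"dx": -0.28,"dy": -0.9,"dz": -0.05,"yaw": 0}]'

```text
time_s: 21.3
ee_pos: [524.0, 109.4, 210.2]
ee_rot: [177.7, 0.9, 176.2]
force: [-0.4, 0.1, -2.8]
gripper_width: 15.9
```

Emit:
drive_tool --moves '[{"claw": 1,"dx": -0.3,"dy": -0.9,"dz": 0,"yaw": 0},{"claw": 1,"dx": -0.3,"dy": -0.9,"dz": 0,"yaw": 0},{"claw": 1,"dx": -0.3,"dy": -0.9,"dz": 0,"yaw": 0},{"claw": 1,"dx": -0.3,"dy": -0.9,"dz": 0,"yaw": 0},{"claw": 1,"dx": -0.3,"dy": -0.9,"dz": 0,"yaw": 0}]'

```text
time_s: 21.92
ee_pos: [548.0, 8.8, 207.4]
ee_rot: [177.7, 1.0, 175.9]
force: [0.3, 0.2, -1.2]
gripper_width: 15.9
```

Emit:
drive_tool --moves '[{"claw": 1,"dx": -0.2,"dy": -0.4,"dz": 0,"yaw": 0},{"claw": 1,"dx": 0,"dy": 0,"dz": 0,"yaw": 0}]'

```text
time_s: 22.18
ee_pos: [551.8, -1.7, 207.0]
ee_rot: [177.7, 1.0, 175.7]
force: [-0.1, 1.0, -1.8]
gripper_width: 15.8
```

```bash
python3 - <<'E'
from h import *
st=telemetry.state();print(st['ee_pos'],st['ee_rot'],st['force'])
a=grab_frame('side')['color'];b=grab_frame('wrist')['color'];t=grab_frame('top')['color']
cv2.imwrite('pics/s8.png',a);cv2.imwrite('pics/w8.png',b);cv2.imwrite('pics/t8.png',t)
cv2.imwrite('pics/m8.png',np.hstack([cv2.resize(a[100:300,200:400],(400,400)),cv2.resize(t[100:300,210:410],(400,400))]))
E
```

```text
[551.79828206  -1.72444734 206.99453501] [177.6926366    0.99395228 175.73729352] [-0.14213896  0.95705807 -1.8040213 ]
```

View pics/m8.png

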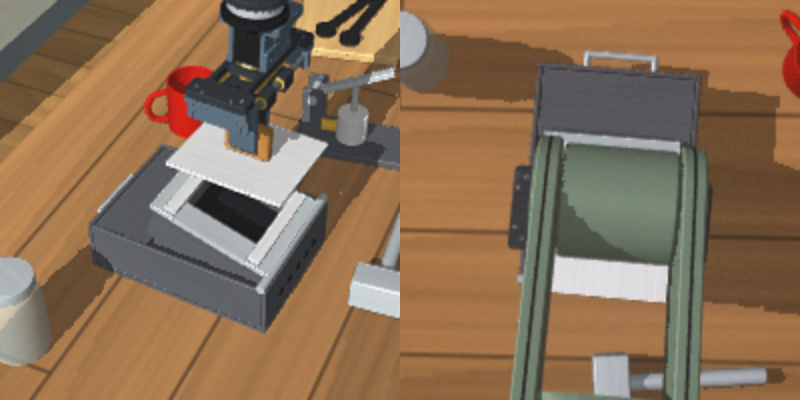

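View pics/w8.png

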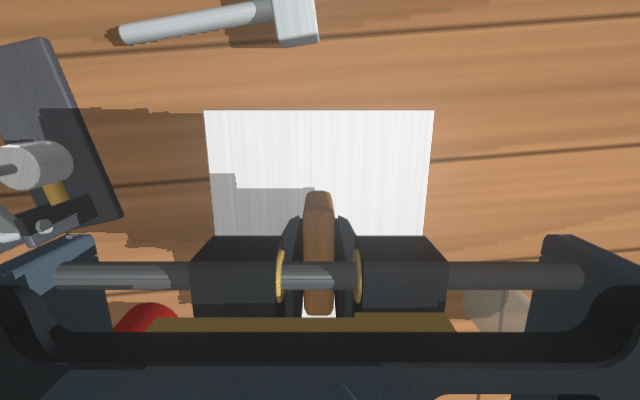

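```bash
python3 - <<'E'
from h import *
from scipy.spatial.transform import Rotation as R
np.set_printoptions(precision=1,suppress=True)
st=telemetry.state(); f=grab_frame('wrist'); c=cam(f)
Rt=R.from_euler('xyz',st['ee_rot'],degrees=True).as_matrix(); p=st['ee_pos']; print(p,st['ee_rot'])
for q in [(205,110),(434,110),(425,236),(213,236)]:
    o,d=ray(c,q); o=Rt.T@(o-p); d=Rt.T@d
    print(q,o+d*(11.5-o[2])/d[2])   # plate top ~11.5 mm beyond TCP
print('tool z world',Rt[:,2],'tool y',Rt[:,1])
E
```

```text
[551.5  -0.6 207. ] [177.7   1.  175.8]
(205, 110) [ 78.3 -66.2  11.5]
(434, 110) [78.4 66.5 11.5]
(425, 236) [ 0.3 68.5 11.5]
(213, 236) [  0.2 -68.6  11.5]
tool z world [ 0.  0. -1.] tool y [0.1 1.  0. ]
```

Emit:
drive_tool --moves '[{"claw": 1,"dx": 0,"dy": 0.15,"dz": 0.6,"yaw": 0},{"claw": 1,"dx": 0,"dy": 0,"dz": 0.8,"yaw": 0},{"claw": 1,"dx": 0,"dy": 0,"dz": 0.7,"yaw": 0},{"claw": 1,"dx": 0,"dy": 0,"dz": 0.4,"yaw": 0},{"claw": 1,"dx": 0,"dy": 0,"dz": 0,"yaw": 0}]'

```text
time_s: 23.0
ee_pos: [551.8, 7.2, 153.5]
ee_rot: [177.7, 0.9, 176.0]
force: [-0.9, 0.4, -2.5]
gripper_width: 15.9
```

Emit:
drive_tool --moves '[{"claw": 1,"dx": 0,"dy": 0,"dz": 0.3,"yaw": 0},{"claw": 1,"dx": 0,"dy": 0,"dz": 0.3,"yaw": 0}]'

```text
time_s: 23.25
ee_pos: [551.5, 8.0, 142.3]
ee_rot: [177.6, 0.9, 176.0]
force: [-5.9, 0.6, 2.9]
gripper_width: 15.8
```

Emit:
drive_tool --moves '[{"claw": 1,"dx": 0,"dy": -0.1,"dz": 0.3,"yaw": 0},{"claw": 1,"dx": 0,"dy": 0,"dz": 0.3,"yaw": 0}]'

```text
time_s: 23.5
ee_pos: [551.1, 6.9, 130.6]
ee_rot: [177.6, 0.9, 176.0]
force: [-4.5, 1.3, 2.9]
gripper_width: 16.1
```

```bash
cat > shot.py <<'E'
import sys
from h import *
n=sys.argv[1]
st=telemetry.state();print(st['time_s'],st['ee_pos'],st['ee_rot'],st['force'],st['torque'],st['gripper_width'])
a=grab_frame('side')['color'];b=grab_frame('wrist')['color']
cv2.imwrite(f'pics/s{n}.png',a);cv2.imwrite(f'pics/w{n}.png',b)
cv2.imwrite(f'pics/m{n}.png',np.hstack([cv2.resize(a[110:270,240:400],(400,400),interpolation=cv2.INTER_CUBIC),cv2.resize(b[50:300,120:520],(400,250))[:].copy() if 0 else cv2.copyMakeBorder(cv2.resize(b[50:300,120:520],(400,250)),0,150,0,0,0)]))
E
python3 shot.py 9
```

```text
23.5 [551.11205696   6.89003385 130.57845937] [177.57150156   0.86224012 175.96640944] [-4.47539165  1.34530219  2.88285551] [ 0.02727678  0.37386331 -0.2018089 ] 16.059424295704417
```

View pics/m9.png

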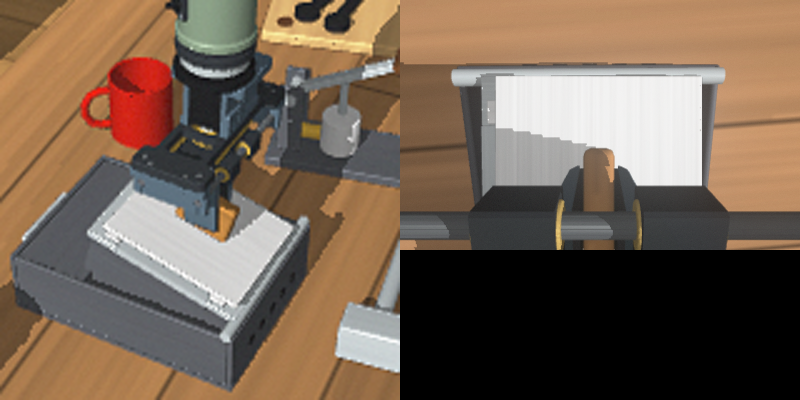

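```bash
python3 -c "
import cv2
im=cv2.imread('pics/w9.png');cv2.imwrite('pics/w9z.png',cv2.resize(im[105:245,165:455],None,fx=2.7,fy=2.7,interpolation=cv2.INTER_CUBIC))"
```

```text
(no output)
```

View pics/w9z.png

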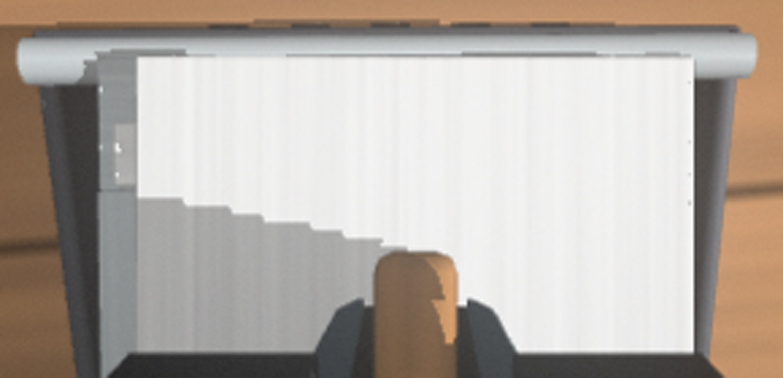

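```bash
python3 - <<'E'
from h import *
from scipy.spatial.transform import Rotation as R
np.set_printoptions(precision=1,suppress=True)
st=telemetry.state(); f=grab_frame('wrist'); c=cam(f); T=cam(grab_frame('top'))
wz=lambda x,y:(165+x/2.7,105+y/2.7)
tb=lambda x,y:(x/4+260,y/4+120)
print(st['ee_pos'])
for w,t in [((115,123),(326,476)),((115,187),(330,450))]:
    print(tri(c,wz(*w),T,tb(*t)), onz(c,wz(*w),92), onz(T,tb(*t),92))
for p in [(137,57),(694,57)]:
    print('plate edge',[onz(c,wz(*p),z) for z in (95,105)])
print('frame edge x99', onz(c,wz(99,100),90),onz(c,wz(99,340),105))
print('hinge ends',onz(c,wz(18,58),82),onz(c,wz(757,56),82))
# top view of hinge ends in t0 crop: (36,478),(368,505)
print('hinge top',onz(T,tb(36,478),82),onz(T,tb(369,505),82))
E
```

```text
[551.    6.8 130. ]
(array([492.6, -59.1, 104.1]), np.float64(0.16335080886259695)) [493.8 -63.   92. ] [492.5 -59.5  92. ]
(array([507.1, -60.9, 106.7]), np.float64(0.4583932109111091)) [509.8 -65.7  92. ] [507.1 -61.5  92. ]
plate edge [array([478.2, -54.2,  95. ]), array([478.1, -51.3, 105. ])]
plate edge [array([487.8,  81.8,  95. ]), array([487.2,  78. , 105. ])]
frame edge x99 [488.  -66.6  90. ] [546.  -71.8 105. ]
hinge ends [476.6 -87.8  82. ] [489.6 103.5  82. ]
hinge top [487.6 104.6  82. ] [476.6 -84.5  82. ]
```

Emit:
drive_tool --moves '[{"claw": 1,"dx": -0.2,"dy": -0.22,"dz": -0.2,"yaw": 0},{"claw": 1,"dx": 0,"dy": 0,"dz": 0.25,"yaw": 0},{"claw": 1,"dx": 0,"dy": 0,"dz": 0.2,"yaw": 0}]'

```text
time_s: 24.08
ee_pos: [559.1, 2.3, 128.6]
ee_rot: [177.5, 1.3, 176.0]
force: [-9.8, 1.7, 23.2]
gripper_width: 17.0
```

Emit:
drive_tool --moves '[{"claw": 1,"dx": 0,"dy": 0,"dz": 0.2,"yaw": 0}]'

```text
time_s: 24.2
ee_pos: [559.4, 2.3, 128.2]
ee_rot: [177.5, 1.4, 176.0]
force: [-9.4, -0.9, 23.5]
gripper_width: 17.0
```

Emit:
drive_tool --moves '[{"claw": 1,"dx": 0,"dy": 0,"dz": 0.2,"yaw": 0}]'

```text
time_s: 24.32
ee_pos: [559.5, 2.3, 128.1]
ee_rot: [177.5, 1.6, 176.0]
force: [-9.0, 0.7, 21.3]
gripper_width: 17.3
```

```bash
python3 shot.py 10;  python3 -c "
import cv2
im=cv2.imread('pics/w10.png');cv2.imwrite('pics/w10z.png',cv2.resize(im[105:245,165:455],None,fx=2.7,fy=2.7,interpolation=cv2.INTER_CUBIC))
im=cv2.imread('pics/s10.png');cv2.imwrite('pics/s10z.png',cv2.resize(im[150:270,240:380],None,fx=5,fy=5,interpolation=cv2.INTER_CUBIC))"
```

```text
24.325 [559.52885615   2.25726657 128.07984923] [177.53007222   1.56022943 176.00024659] [-8.98134248  0.69859058 21.27279762] [-0.21379217  1.33599663 -0.06804133] 17.262742488564058
```

View pics/w10z.png

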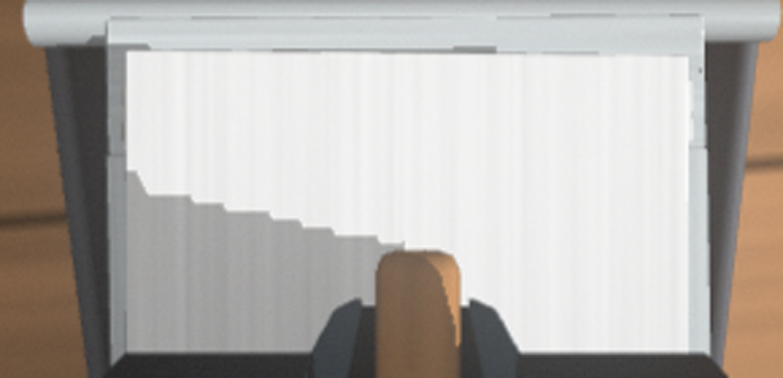

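View pics/s10z.png

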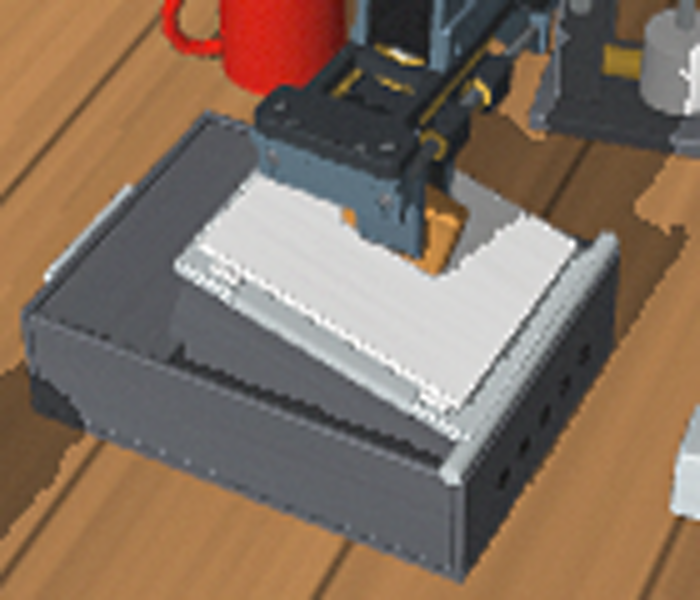

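```bash
python3 - <<'E'
from h import *
np.set_printoptions(precision=2,suppress=True)
f=grab_frame('wrist'); c=cam(f)
wz=lambda x,y:(165+x/2.7,105+y/2.7)
for t in (.25,.3,.35):
  for Cz in (109,113):
    fr=(onz(c,wz(108,20),Cz-86*np.sin(t)-4*np.cos(t))+onz(c,wz(705,17),Cz-86*np.sin(t)-4*np.cos(t)))/2
    pl=(onz(c,wz(127,52),Cz-77.5*np.sin(t)+5*np.cos(t))+onz(c,wz(688,54),Cz-77.5*np.sin(t)+5*np.cos(t)))/2
    u=np.array([np.cos(np.radians(-3.9)),np.sin(np.radians(-3.9))])
    fc=fr[:2]+u*(86*np.cos(t)-4*np.sin(t)); pc=pl[:2]+u*(77.5*np.cos(t)+5*np.sin(t))
    print(t,Cz,'frame C',fc,'plate C',pc,'diff along',(pc-fc)@u)
P=[onz(c,wz(*p),94) for p in [(127,52),(688,54)]];v=P[1]-P[0];print(np.linalg.norm(v),np.degrees(np.arctan2(v[1],v[0]))-90)
P=[onz(c,wz(*p),82) for p in [(108,20),(705,17)]];v=P[1]-P[0];print(np.linalg.norm(v),np.degrees(np.arctan2(v[1],v[0]))-90)
E
```

```text
0.25 109 frame C [565.07   2.55] plate C [566.96   2.17] diff along 1.9171657493288534
0.25 113 frame C [565.03   2.39] plate C [566.77   2.02] diff along 1.7588609106947595
0.3 109 frame C [563.75   2.8 ] plate C [566.34   2.37] diff along 2.614034897403622
0.3 113 frame C [563.71   2.65] plate C [566.14   2.22] diff along 2.455730058769641
0.35 109 frame C [562.23   3.07] plate C [565.52   2.57] diff along 3.3229379154953174
0.35 113 frame C [562.19   2.91] plate C [565.33   2.42] diff along 3.1646330768613367
135.80981427474552 -4.201622465801961
151.2884149662554 -3.6291339913002787
```

```bash
python3 -c "
import cv2
im=cv2.imread('pics/s10.png');cv2.imwrite('pics/s10y.png',cv2.resize(im[190:245,270:340],None,fx=10,fy=10,interpolation=cv2.INTER_NEAREST))"
```

```text
(no output)
```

View pics/s10y.png

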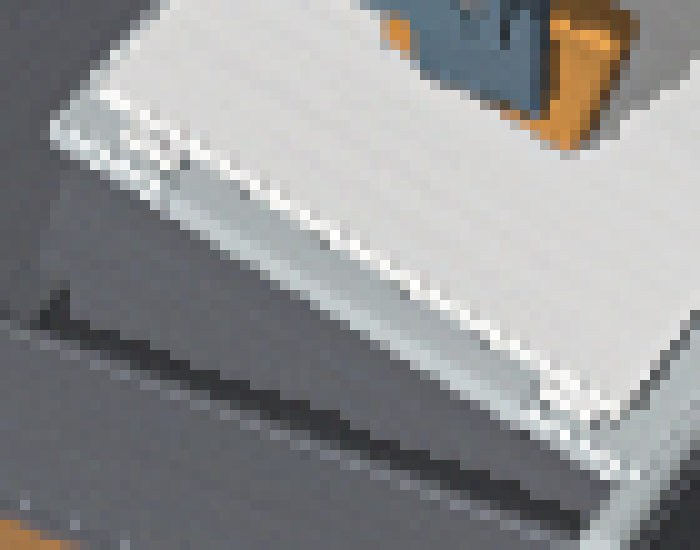

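Emit:
drive_tool --moves '[{"claw": 1,"dx": 0,"dy": 0,"dz": 0.25,"yaw": 0},{"claw": 1,"dx": 0,"dy": 0,"dz": 0.25,"yaw": 0}]' --grip_force 25

```text
time_s: 24.72
ee_pos: [559.6, 2.3, 128.1]
ee_rot: [177.6, 1.8, 176.0]
force: [-11.8, 0.6, 29.7]
gripper_width: 16.7
```

```bash
python3 shot.py 11;  python3 -c "
import cv2
im=cv2.imread('pics/w11.png');cv2.imwrite('pics/w11z.png',cv2.resize(im[105:245,165:455],None,fx=2.7,fy=2.7,interpolation=cv2.INTER_CUBIC))
im=cv2.imread('pics/s11.png');cv2.imwrite('pics/s11z.png',cv2.resize(im[180:250,265:365],None,fx=7,fy=7,interpolation=cv2.INTER_NEAREST))"
```

```text
24.725 [559.62989507   2.28607797 128.08970124] [177.56225537   1.83528361 176.00664916] [-11.78091833   0.59297602  29.65485216] [-0.3467295   1.97021741 -0.2029262 ] 16.699990466247545
```

View pics/w11z.png

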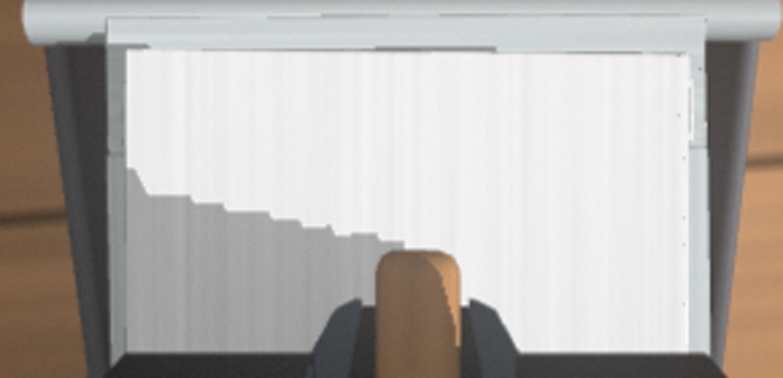

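View pics/s11z.png

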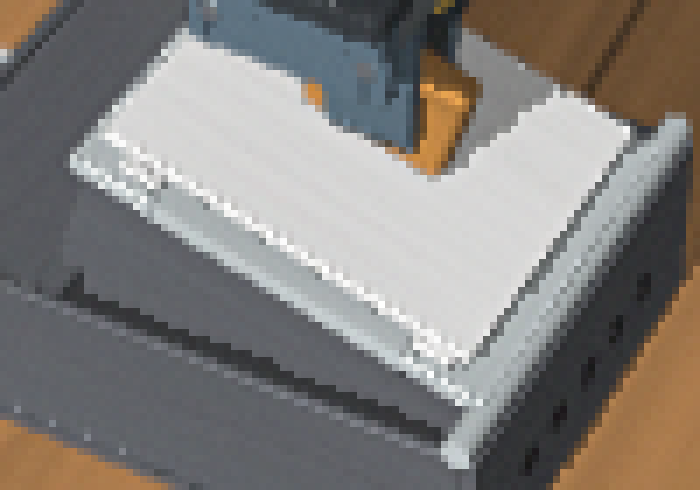

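View pics/s11.png

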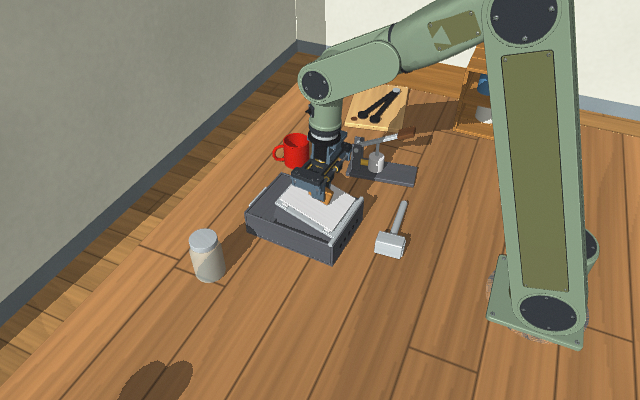

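```bash
python3 -c "
from workcell import job,telemetry
print(job.job_done()); s=telemetry.state(); print(s['time_s'],s['ee_pos'],s['force'],s['gripper_width'])"
```

```text
the job is handed in; nothing more can be done
None
the job is handed in; nothing more can be done
```

I pressed the pump lever down to its stop three times and let it spring back each time. I then gripped the hatch plate and set it on the feed mouth, where it swung in the fingers to match the slope. I handed in at about 25 s, still gripping it at 25 N and pressing down at about 30 N.

**Last checks:**
- **Lever strokes:** the tool met a hard stop at 64–82 N, with the tip at 75–77 mm, on each stroke. I checked the lever's return in pictures after strokes 1 and 3 and in the final view. After stroke 2 I only saw the tool come clear above the pad's rest height.
- **Placing:** the last wrist-camera measurement put the plate about 2–3 mm up the slope from centre, under 1 mm off sideways and about 0.6° off square. I took it just before the final press, and the tool barely moved after that.
- **Flushness:** the plate looked flush on both lips in the side view.
- **Lip forces:** these can't be read directly. From the wrist force and torque I estimate roughly 10 N or more on each lip.
- **Mug, jar and tenderizer:** they look unmoved in the final side picture.

**Disagreements:**
- The camera estimates of the mouth centre differed by about 3–4 mm, so I moved the plate about 8 mm up the slope and 4–5 mm sideways before the final press. The up-slope part overshot the 4 mm I asked for but ended near centre.
- The tool drifted about 2.4° out of vertical sideways. The plate still looked flat on the lips despite this.

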